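Gauge a lamp profile with the flip stop

ROBOT

A 6-joint arm with a two-finger parallel gripper is mounted at the origin on the work surface. World frame = base frame: x ahead of the robot, y to its left, z up, the work surface at z = 0. Lengths are in m, angles in rad, forces in N, time in s.
With the tool pointing down it reaches from about 0.325 to 0.75 m from the base axis. Payload 7.6 kg.
Tool frame: the origin (TCP) lies at the very end of the fingers, on their centre line; the grasp point (between the pads) lies 19 mm behind it; z points along the fingers, x is the direction in which the jaws open and shut, and the axes are right-handed (so a half turn about z gives the same grasp; the last joint's range is limited). The gripper opens to 85 mm and grips with 20 to 120 N. Pads are 22 mm wide; open, the fingers measure 114 mm over their backs; the gripper's body (76 mm by 85 mm) begins 54 mm behind the grasp point. The pads swing forward as they close: fully open they stand 13 mm farther back than shut.
Start: joints at [1.138, 0.052, 1.401, -0, 1.689, -0.07], TCP at [0.186, 0.491, 0.231] pointing down, gripper open.
Joint ranges: [-2.9, 2.9], [-0.91, 2.17], [0.12, 2.37], [-1.06, 4.2], [0.26, 2.73], [-2.93, 2.93]. Speed limits (rad/s): [2.57, 2.57, 3.01, 3.14, 3.14, 3.14].

INTERFACE

Orientations are given as a unit quaternion [w, x, y, z].
In Python, from bench import bot gives the robot as it stands.
- The arm moves only by the tool arm_command, never from a script. Its argument "plan" is one flat list of numbers, 6 for each row, row after row: the shift along the world's x, y, z in units of 200 mm (1.0 is 200 mm), then the turn, a rotation vector about the world's x, y, z in units of 45 degrees (1.0 is 45 degrees). A call has exactly 8 rows; each row is the pose to reach, as a shift and turn from the pose commanded when the call began; what a row does not reach only later rows make up. A row lasts 1/10 s, in which the tool goes at most 50 mm and 8.59 degrees, less where a joint would pass 70% of its speed; a pose out of reach is approached as far as the arm can. A call with a number of a shift or a turn outside -1 to 1 is refused whole. A call with a gripper value outside its range is refused whole. "hand" is the opening, from 0 (shut) to 1 (fully open), set as the call begins (left out, the last holds). The fingers move at their own pace and stop on an object; "newtons" is the grip in N (left out, the last holds). Time passes only in rows, so rows that repeat a pose let the fingers close, or fill a call up. It gives the time, the measured TCP pose, the force and the opening at its end, in the units of the state.
- bot.sense(): the state, without advancing time (a new reading comes with each control period).
- bot.get_image(name): name is "side" or "top"; returns (picture, depth): 480x640x3 uint8, red, green, blue; 480x640 float32, m along the optical axis (not along the pixel's ray), 0 where there is no reading.
- bot.get_calibration(name): a dict with "vertical_fov" (degrees; the focal length in pixels is half the picture's height over the tangent of half this angle, whatever the lens; pixels are square), "cx", "cy" (the principal point, pixels), "k1" (the pictures are not rectified: a ray, as slopes to the right and down, at radius r is drawn at 1 + k1 r^2 times it, then the intrinsics apply), "view" (4x4, takes a point from world to camera coordinates). Camera axes: x right, y up, looking along -z (the intrinsics and any distortion apply to the point x, -y, -z); pixel columns grow to the right and rows downward; lengths in m; the calibration is good to about 2 mm. A picture is of the moment at which its call begins. get_calibration takes no time and is no camera call.
- bot.job_done(): hands the job in, once; it reports no verdict.
Trained networks look in the newest picture that a camera, given by its name, has taken for a name from the list of things; names that differ only in an ending like _2 or _b are one class to them, and where a whole thing is asked for, a point or a joint stands for the part that bears it (a point fixed in the world has none). Each returns a list of dicts, best first, with "conf" (0 to 1); they miss things now and then, are a little off and sometimes report something else, mostly with a low value. They report only what shows in the picture. A call takes as long as a camera call. They do not tell look-alikes from the thing itself.
- bot.outline_of(camera, name): "pixels" (480x640 bool, what is visible of it) and "extent" ([centre column, centre row, width, height] in pixels, round what is visible of it).
The state is a dict: "t": time; "joint_positions": joint angles; "joint_velocities": joint speeds; "tau": joint torques, N m; "ee_pos": TCP position; "tcp_rot": TCP orientation; "force": force on the tool from outside, world axes, zero at the start; "moment": the same for the moment, N m; "width": opening from 0.0 (shut) to 1.0 (fully open).
Only numpy, scipy, OpenCV 4.12 (cv2) and the standard library are available. Lean on these libraries where they do the work, as an engineer would, in place of code of your own. Each camera call takes 0.05 s, during which the arm holds its last target. There are 200 camera calls.

TASK

Flip the red hinged stop fully down onto the fence of the gauging jig, slide the brass-coloured lamp profile along the fence until its end bears lightly but definitely against the stop, and hold it there a moment without shoving. Then let go, flip the stop fully up and back out of the way, and leave the profile lying flush against the fence exactly where it was gauged; do not disturb the other things on the bench.

Things in the scene. Friction and masses are not known exactly. Their poses are not given: they have to be found in the camera images.
- jig: Fixed gauging jig: grey bed board 173 mm deep (x -115 to +58), 440 mm long (y +-220), its top 18 mm above the table. Origin: on the table, under the middle of the fence face. The aluminium fence runs along y; its face is the plane x=0 (facing -x), it is 16 mm thick and only 16 mm high above the bed; behind it a rail 8 mm high (x 20 to 50).
- stop: Fixed grey foot of the flip stop behind the fence (x 18 to 54, y +-30, 22 mm high; hinge block on it y +-17, up to z 48). Axes as the jig's; origin at bed-top height in the fence face plane. A clamped fine adjustment has set the hinge block and leaf anywhere within +-5 mm along y of the nominal place given by this frame and the three stop points; it is not measured: feel for it.
- stop_face (a point): Nominal middle of the gauging face with the leaf down (fixed to the foot; the true face is up to 5 mm off along y). The face looks to -y, belongs to a steel pad 18 mm thick (y), reaching x -14 to +14 mm, z -14 to +28 mm about this point, in front of the fence; the profile's +y end must bear on it.
- stop_hinge (a point): Point on the hinge axis, which runs along the stop's y; 30 mm behind the fence face and 40 mm above the bed.
- stop_pin (a point): Nominal grip point, with the leaf down, of the black round handle pin (diameter 12 mm, along y, free from 26 mm on this point's -y side to 23 mm on its +y side, on the side away from the profile). This point stays fixed to the foot; the pin itself turns with the leaf about the hinge: it lies 56 mm in front (-x) of the hinge axis and 4 mm above it with the leaf down.
- flip (a joint): Angle of the red leaf about its hinge (rad): 0 = fully down on the fence, 1.57 = pointing straight up, 1.95 = leaning back against its end stop. Opening turns it about the stop's +y axis (the end over the bed rises, then goes back over the fence). A friction hinge of about 0.1 N m: it stays where it is left, and must be carried all the way.
- profile: Loose brass-coloured lamp profile with a white strip on top, 24 mm wide (x), 120 mm long (y), 36 mm high, 0.15 to 0.3 kg, lying on the jig's bed in front of the fence, on the -y side of the stop and 25 mm or more from it. Origin: centre of its underside; its long axis is y, and its y points roughly like the jig's y. Its upper 20 mm stand clear above the fence. Sliding friction on the bed is about 1 to 3 N.
- end_cap: Bystander: loose white block 24 x 20 x 22 mm on the jig's bed. Leave alone.
- ferrule: Bystander: loose copper ring, 28 mm across, 16 mm high, on the jig's bed. Leave alone.
- screwdriver: Bystander: orange screwdriver 170 mm long lying on the table beside the jig. Leave alone.
- mug: Bystander: blue mug, 76 mm across, 85 mm high. Leave alone.
- shade: Bystander: copper lamp shade, cone 110 mm across, 90 mm high. Leave alone.
- table_lamp: Bystander: table lamp, wooden foot 76 mm across with an amber globe, 136 mm high. Leave alone.
- offcut: Bystander: aluminium offcut 24 x 90 x 36 mm on the table beside the jig. Leave alone.
Not all that is in view belongs to the job. Leave any green or turquoise look-alike of the profile alone.

How it is judged:
By the outcome, as a careful person would: the job done as asked, in the order asked, and still so for the second after the job is handed in, with the robot touching nothing.
It also fails if it takes over 70 s, if anything falls off the work surface, if the arm or the gripper's body presses on something with over 40 N, if the wrist force passes 120 N, or if a joint passes its speed limit or range.

## Working session

There is one attempt and no reset: what is moved stays moved. The work goes in short steps, Python scripts to look and compute and a tool call to move; the robot and the scene stay as the last step left them, time stands still between calls to the robot, and variables do not carry over. Pictures are saved under pics/ and viewed, about 8 in all and at most 12, crops included, and the job is handed in when it is done.

Besides the shell and the picture viewer there is one more tool, called after "Request:" by a JSON object that holds its "op" and its "data", one argument or row to a line. arm_command: Moves the arm, as the interface text tells. Shifts and turns lie within -1 to 1; 1 stands for 200 mm of shift or 45 degrees of turn. Its arguments: {"type":"object","properties":{"plan":{"type":"array","items":{"type":"number","minimum":-1,"maximum":1}},"hand":{"type":"number"},"newtons":{"type":"number"}},"required":["plan"]}

```bash
ls; mkdir -p pics
cat > h.py <<'E'
import numpy as np, cv2
from bench import bot
def K(c):
    f=240/np.tan(np.radians(c["vertical_fov"]/2)); return np.array([[f,0,c["cx"]],[0,f,c["cy"]],[0,0,1.]]), np.array([c["k1"],0,0,0,0.])
def world(cam,uv,d):
    "pixels Nx2 with depths -> world Nx3"
    c=bot.get_calibration(cam); k,dist=K(c)
    n=cv2.undistortPoints(np.asarray(uv,float).reshape(-1,1,2),k,dist)[:,0]; d=np.asarray(d,float).reshape(-1)
    p=np.c_[n[:,0]*d,-n[:,1]*d,-d,np.ones(len(d))]
    return (np.linalg.inv(np.array(c["view"]))@p.T).T[:,:3]
def pix(cam,P):
    c=bot.get_calibration(cam); k,dist=K(c); P=np.atleast_2d(P)
    q=(np.array(c["view"])@np.c_[P,np.ones(len(P))].T).T[:,:3]*[1,-1,-1]
    return cv2.projectPoints(q,np.zeros(3),np.zeros(3),k,dist)[0][:,0]
def cloud(cam,mask,depth):
    v,u=np.nonzero(mask&(depth>0)); return world(cam,np.c_[u,v],depth[v,u])
def save(n,im): cv2.imwrite("pics/"+n,im[...,::-1])
E
python3 - <<'E'
from h import *
for c in("side","top"):
    im,d=bot.get_image(c); save(c+"0.png",im); np.savez("/tmp/%s0.npz"%c,im=im,d=d)
    print(c,np.linalg.inv(np.array(bot.get_calibration(c)["view"])).round(2).tolist())
    for n in("jig","stop","flip","profile","stop_pin","end_cap","ferrule"):
        for o in bot.outline_of(c,n)[:2]:
            P=cloud(c,o["pixels"],d); print(c,n,round(o["conf"],2),np.round(o["extent"]),np.median(P,0).round(3) if len(P) else None, np.percentile(P,[2,98],axis=0).round(3).tolist() if len(P) else None)
s=bot.sense();print(s)
E
```

```text
pics
side [[0.82, 0.33, -0.47, -0.15], [-0.58, 0.48, -0.66, -0.91], [0.01, 0.81, 0.59, 0.9], [0.0, 0.0, 0.0, 1.0]]
side jig 0.82 [347. 284. 142. 137.] [ 0.498 -0.116  0.019] [[0.397, -0.295, 0.007], [0.611, 0.127, 0.036]]
side jig 0.75 [356. 236.  23.  48.] [ 0.582 -0.043  0.072] [[0.563, -0.07, -0.0], [0.709, 0.119, 0.126]]
side stop 0.76 [354. 236.  24.  49.] [ 0.58  -0.043  0.085] [[0.563, -0.069, 0.033], [0.61, -0.009, 0.126]]
side flip 0.65 [355. 228.  19.  34.] [ 0.582 -0.041  0.11 ] [[0.562, -0.049, 0.062], [0.615, 0.014, 0.127]]
side flip 0.57 [427. 234.  32.  57.] [ 0.746 -0.127  0.086] [[0.723, -0.152, 0.001], [0.838, -0.021, 0.135]]
side profile 0.86 [322. 411.  48.  56.] [ 0.239 -0.378  0.035] [[0.232, -0.426, 0.002], [0.257, -0.311, 0.039]]
side profile 0.83 [286. 346.  63.  19.] [ 0.281 -0.199  0.032] [[0.23, -0.231, 0.002], [0.33, -0.165, 0.039]]
side stop_pin 0.7 [354. 236.  24.  54.] [ 0.58  -0.043  0.083] [[0.562, -0.07, 0.031], [0.613, 0.006, 0.126]]
side end_cap 0.54 [356. 334.  10.  12.] [ 0.416 -0.26   0.037] [[0.404, -0.267, 0.021], [0.428, -0.245, 0.042]]
side
[... 1029 characters left out ...]
 0.0], [0.495, 0.504, 0.088]]
{'t': 0.8, 'joint_positions': array([ 1.13772398e+00,  5.21995802e-02,  1.40067277e+00,  6.27199315e-06,
        1.68861086e+00, -7.03130450e-02]), 'joint_velocities': array([ 0.00082607, -0.0015596 ,  0.0018926 ,  0.00176333, -0.00016013,
        0.00059656]), 'tau': array([-1.17255786e-03, -3.81521523e+01, -3.60296988e+01, -1.12388238e-04,
        1.33259355e-04, -1.04224196e-05]), 'ee_pos': array([0.18629316, 0.49086337, 0.23133732]), 'tcp_rot': array([-3.05199229e-05,  8.23059723e-01,  5.67954831e-01,  4.55277932e-05]), 'force': array([-0.28293162, -0.25731251,  0.12300265]), 'moment': array([0.03868059, 0.02530139, 0.00309038]), 'width': 1.0022404503890412}
```

View both.

Run:
```python
from h import *
a=np.load("/tmp/top0.npz")["im"]; b=np.load("/tmp/side0.npz")["im"]
save("a.png",cv2.resize(a[170:400,230:510],None,fx=2.8,fy=2.5))
save("b.png",cv2.resize(b[190:450,240:460],None,fx=2.7,fy=2.3))
```

```text
(no output)
```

View pics/a.png

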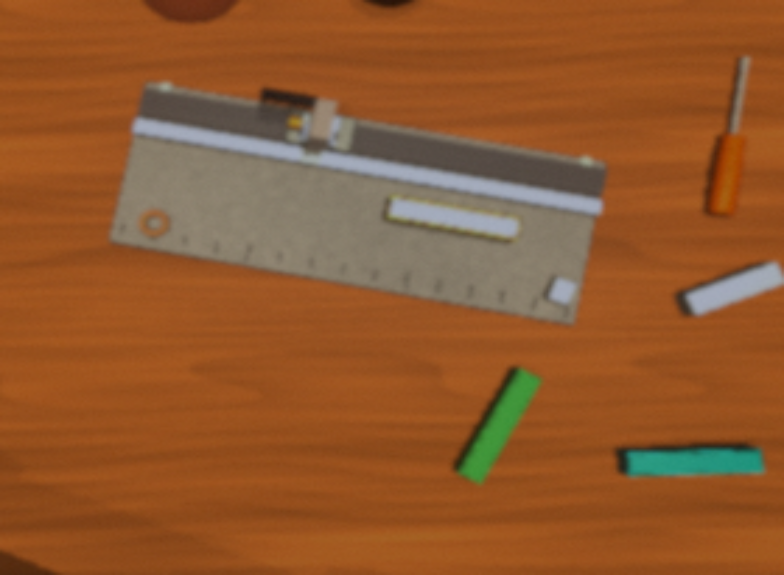

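View pics/b.png

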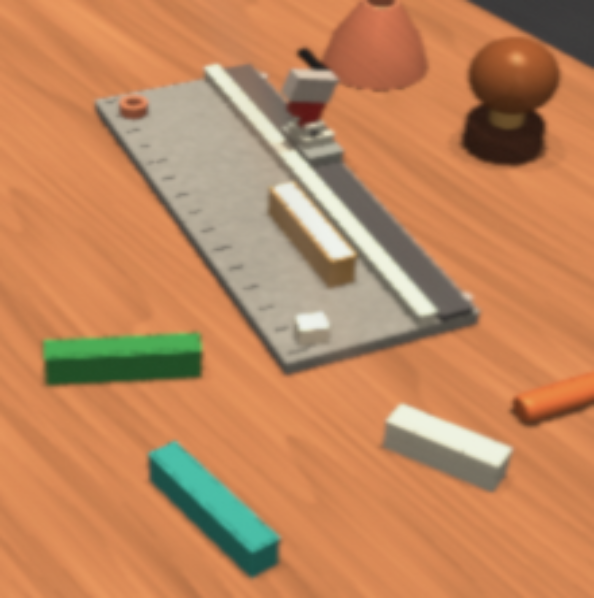

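The top view shows the profile (brass with a white top) on the bed at top px (392,257). It could be confused with the green bar (408,340), the teal bar (477,355), the grey offcut (~490,285) and the end cap (430,286). The profile is the only brass one, and the only one on the bed in front of the fence. The leaf is up and leaning back at (342,218), with its pin pointing to +y (~333,209).

```bash
cat > fit.py <<'E'
from h import *
from scipy.optimize import least_squares
def rays(cam,uv,z):
    a=world(cam,uv,np.ones(len(uv)));o=np.linalg.inv(np.array(bot.get_calibration(cam)["view"]))[:3,3]
    d=a-o; return o+d*((z-o[2])/d[:,2])[:,None]
if __name__=="__main__":
  for cam in("top","side"):
    q=np.load("/tmp/%s0.npz"%cam); im,d=q["im"],q["d"]
    v,u=np.nonzero(d>0); P=world(cam,np.c_[u,v],d[v,u]); 
    Z=np.zeros(d.shape);Z[v,u]=P[:,2]; X=np.zeros(d.shape+(3,));X[v,u]=P
    roi=(X[...,0]>.36)&(X[...,0]<.66)&(X[...,1]>-.33)&(X[...,1]<.2)
    bed=roi&(Z>.012)
    r=cv2.minAreaRect((cv2.findNonZero(bed.astype(np.uint8))).astype(np.float32)); 
    # plan-view rectangle of whole jig from points z .012-.045
    Q=X[roi&(Z>.013)&(Z<.045)]; R=cv2.minAreaRect((Q[:,:2]*1000).astype(np.float32)); print(cam,"jigrect",R, cv2.boxPoints(R).round(1).tolist())
    W=X[roi&(Z>.03)&(Z<.039)&(im.min(-1)>130)&(im.max(-1).astype(int)-im.min(-1)<90)]; print("n",len(W))
    # profile = component near (.49,-.13)
    o=bot.outline_of(cam,"profile")
    T=X[roi&(Z>.048)&(Z<.06)&(X[...,1]<-.075)]; R=cv2.minAreaRect((T[:,:2]*1000).astype(np.float32)); print("profile top",len(T),R,T[:,2].mean(), [ (round(p["conf"],2),p["extent"].round() if hasattr(p["extent"],"round") else p["extent"]) for p in o])
    F=X[roi&(Z>.029)&(Z<.04)]; 
    L=cv2.fitLine((F[:,:2]*1000).astype(np.float32),cv2.DIST_HUBER,0,.01,.01).ravel(); print("fence",len(F),L,np.degrees(np.arctan2(L[1],L[0])))
    n=np.array([-L[1],L[0]]); s=(F[:,:2]*1000-L[2:])@n; t=(F[:,:2]*1000-L[2:])@L[:2]; print(np.percentile(s,[5,25,50,75,95]).round(1),np.percentile(t,[0,2,98,100]).round(1))
    S=X[roi&(Z>.07)&(Z<.14)]; print("leaf",S.min(0),S.max(0))
E
python3 fit.py
```

```text
top jigrect ((515.2432861328125, -71.20280456542969), (439.753173828125, 173.43055725097656), 77.55235290527344) [[383.20001220703125, -267.20001220703125], [552.5, -304.6000061035156], [647.2999877929688, 124.80000305175781], [478.0, 162.1999969482422]]
n 895
profile top 442 ((494.2658386230469, -155.34326171875), (119.34870910644531, 24.219524383544922), 77.57918548583984) 0.05390406954467057 [(0.95, [407.3, 341.6, 27.8, 40.3]), (0.9, [476.4, 353.6, 57.4, 14.0]), (0.85, [393.0, 258.0, 49.7, 18.6]), (0.36, [339.9, 217.9, 37.7, 26.7])]
fence 1394 [ 2.2006454e-01  9.7548532e-01  5.5139203e+02 -7.8333809e+01] 77.28717
[-34.9  -5.6   0.    5.6  90.8] [-220.2 -208.9  208.6  218.3]
leaf [ 0.55950794 -0.04858278  0.07001982] [0.61950305 0.01720931 0.13118365]
side jigrect ((515.2893676757812, -73.91293334960938), (446.7249755859375, 177.82887268066406), 77.36369323730469) [[379.70001220703125, -272.3999938964844], [553.2000122070312, -311.29998779296875], [650.9000244140625, 124.5999984741211], [477.3999938964844, 163.5]]
n 882
profile top 440 ((493.8855895996094, -156.86459350585938), (126.23091888427734, 26.733205795288086), 77.06275939941406) 0.05408869232739517 [(0.86, [321.6, 410.8, 47.5, 56.0]), (0.83, [285.9, 345.6, 63.1, 18.7]), (0.82, [356.9, 292.1, 33.2, 47.5])]
fence 1359 [ 2.2856455e-01  9.7352874e-01  5.4213904e+02 -1.0843849e+02] 76.78742
[-28.9  -7.2   0.    6.4  92.7] [-195.5 -183.8  229.6  249.6]
leaf [ 0.55835865 -0.05299871  0.07063844] [0.61677905 0.01920414 0.13045498]
```

```bash
cat >> h.py <<'E'
A=np.radians(-12.5);O=np.array([.5432,-.0775,0])
R=np.array([[np.cos(A),-np.sin(A),0],[np.sin(A),np.cos(A),0],[0,0,1]])
def J(P): return (np.atleast_2d(P)-O)@R*1000   # world -> jig mm
def W(p): return O+R@(np.array(p)/1000)
E
python3 - <<'E'
from h import *
for cam in("top","side"):
    q=np.load("/tmp/%s0.npz"%cam); im,d=q["im"],q["d"]
    v,u=np.nonzero(d>0); P=J(world(cam,np.c_[u,v],d[v,u])); C=im[v,u]
    for nm,(a,b) in dict(foot=(37,44),block=(60,70),leaf=(75,98),up=(98,135)).items():
        m=(P[:,0]>10)&(P[:,0]<85)&(abs(P[:,1])<130)&(P[:,2]>a)&(P[:,2]<b); Q=P[m]
        print(cam,nm,len(Q),Q.min(0).round(),Q.max(0).round(), np.percentile(Q,[5,50,95],axis=0).round().tolist())
        if nm=="up":
            k=C[m].max(1)<75; print("dark",k.sum(),np.percentile(Q[k],[0,10,50,90,100],axis=0).round().tolist() if k.sum() else "")
            h=np.argsort(Q[:,1])[::max(1,len(Q)//25)]; print(np.c_[Q[h].round(),C[m][h]].astype(int).tolist())
E
```

```text
top foot 124 [  10. -112.   37.] [ 54. 100.  44.] [[11.0, 19.0, 37.0], [30.0, 31.0, 39.0], [52.0, 77.0, 42.0]]
top block 22 [22. 34. 61.] [39. 63. 69.] [[22.0, 34.0, 63.0], [29.0, 49.0, 65.0], [38.0, 63.0, 68.0]]
top leaf 2 [31. 59. 95.] [44. 59. 96.] [[32.0, 59.0, 95.0], [37.0, 59.0, 96.0], [43.0, 59.0, 96.0]]
top up 234 [ 10.  41. 108.] [ 57. 108. 131.] [[13.0, 42.0, 111.0], [45.0, 56.0, 117.0], [55.0, 102.0, 128.0]]
dark 70 [[44.0, 63.0, 110.0], [45.0, 67.0, 111.0], [48.0, 84.0, 115.0], [52.0, 102.0, 118.0], [53.0, 106.0, 119.0]]
[[49, 41, 116, 144, 99, 69], [41, 42, 120, 140, 114, 95], [49, 43, 115, 150, 120, 96], [40, 44, 119, 149, 128, 110], [11, 46, 116, 85, 74, 62], [40, 47, 118, 152, 133, 114], [47, 48, 117, 153, 134, 116], [14, 49, 123, 119, 105, 89], [33, 51, 123, 154, 136, 117], [25, 52, 127, 153, 135, 115], [20, 53, 124, 154, 136, 117], [55, 54, 112, 154, 107, 75], [19, 55, 128, 152, 135, 114], [54, 57, 115, 147, 101, 74], [20, 58, 122, 142, 127, 111], [53, 59, 116, 119, 83, 60], [50, 63, 116, 58, 46, 38], [46, 68, 116, 48, 34, 25], [45, 72, 115, 54, 32, 22], [55, 77, 11
[... 824 characters left out ...]
, 94, 85], [25, 39, 111, 103, 93, 84], [49, 40, 110, 120, 98, 84], [15, 40, 101, 98, 83, 75], [38, 40, 121, 165, 150, 135], [20, 41, 123, 104, 94, 84], [19, 41, 103, 101, 92, 82], [42, 41, 117, 118, 107, 96], [39, 42, 117, 118, 107, 96], [15, 42, 129, 179, 164, 146], [21, 43, 129, 218, 200, 178], [30, 44, 109, 102, 93, 83], [12, 46, 118, 137, 124, 112], [31, 48, 124, 218, 200, 178], [12, 50, 113, 139, 126, 113], [15, 52, 125, 150, 137, 122], [34, 54, 122, 209, 189, 167], [52, 56, 116, 200, 179, 160], [29, 59, 123, 218, 180, 150], [50, 69, 115, 55, 50, 46], [54, 77, 111, 44, 35, 32], [46, 82, 110, 113, 72, 48], [47, 91, 113, 38, 29, 25], [48, 98, 112, 39, 29, 24], [48, 110, 110, 126, 80, 52]]
```

Request:
{"op": "arm_command", "data": {
  "plan": [0.142,-0.164,0,0,0,-0.1,0.354,-0.41,-0.05,0,0,-0.28,0.53,-0.62,-0.1,0,0,-0.45,0.66,-0.77,-0.119,0,0,-0.56,0.708,-0.822,-0.119,0,0,-0.605,0.708,-0.822,-0.119,0,0,-0.605,0.708,-0.822,-0.119,0,0,-0.605,0.708,-0.822,-0.119,0,0,-0.605],
  "hand": 0.4
}}

```text
t: 1.7
ee_pos: [0.3274, 0.3272, 0.2077]
tcp_rot: [-0.0, 0.933, 0.359, 0.0]
force: [-1.1, 1.2, 0.2]
width: 0.397
```

Request:
{"op": "arm_command", "data": {
  "plan": [0.142,-0.164,0,0,0,-0.1,0.354,-0.41,-0.05,0,0,-0.28,0.53,-0.62,-0.1,0,0,-0.45,0.66,-0.77,-0.119,0,0,-0.56,0.708,-0.822,-0.119,0,0,-0.605,0.708,-0.822,-0.119,0,0,-0.605,0.708,-0.822,-0.119,0,0,-0.605,0.708,-0.822,-0.119,0,0,-0.605]
}}

```text
t: 2.5
ee_pos: [0.4689, 0.1635, 0.1839]
tcp_rot: [-0.0, 0.992, 0.13, 0.0]
force: [0.1, 0.6, 0.8]
width: 0.403
```

Request:
{"op": "arm_command", "data": {
  "plan": [0.142,-0.164,0,0,0,-0.1,0.354,-0.41,-0.05,0,0,-0.28,0.53,-0.62,-0.1,0,0,-0.45,0.66,-0.77,-0.119,0,0,-0.56,0.708,-0.822,-0.119,0,0,-0.605,0.708,-0.822,-0.119,0,0,-0.605,0.708,-0.822,-0.119,0,0,-0.605,0.708,-0.822,-0.119,0,0,-0.605]
}}

```text
t: 3.3
ee_pos: [0.6107, -0.0005, 0.1604]
tcp_rot: [-0.0, 0.994, -0.107, 0.0]
force: [-0.4, 0.6, -0.8]
width: 0.402
```

Run:
```python
from h import *
s=bot.sense(); print(J(s["ee_pos"]))
a,_=bot.get_image("top"); b,_=bot.get_image("side")
for im,c in((a,"top"),(b,"side")):
    im=im.copy()
    for p in pix(c,[W([50,88,111]),W([50,62,111])]): cv2.circle(im,tuple(np.int32(p.round())),1,(0,255,0),-1)
    print(pix(c,W([50,88,111])))
    if c=="top": A1=cv2.resize(im[150:290,260:400],(400,400))
    else: B1=cv2.resize(im[150:290,280:420],(400,400))
save("c.png",np.hstack([A1,B1]))
```

```text
[[ 49.20913925  89.79568013 160.38401397]]
[[331.02932464 208.18029774]]
[[354.51861469 216.14103302]]
```

View pics/c.png

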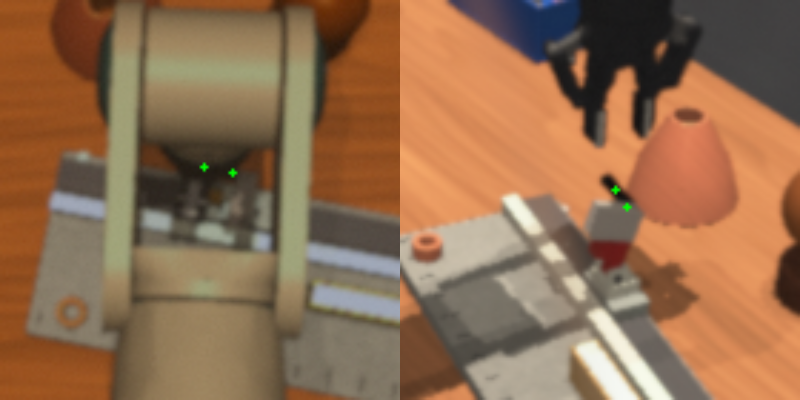

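The side crop shows the pin at about px (354,216), below the open fingers and between them, on the far side of the leaf. I'll descend and then close.

Request:
{"op": "arm_command", "data": {
  "plan": [0,0,-0.08,0,0,0,0,0,-0.16,0,0,0,0,0,-0.22,0,0,0,0,0,-0.27,0,0,0,0,0,-0.3,0,0,0,0,0,-0.312,0,0,0,0,0,-0.312,0,0,0,0,0,-0.312,0,0,0]
}}

```text
t: 4.2
ee_pos: [0.6115, -0.0024, 0.0982]
tcp_rot: [-0.0, 0.994, -0.109, 0.001]
force: [-0.2, -0.9, -0.4]
width: 0.403
```

Request:
{"op": "arm_command", "data": {
  "plan": [0,0,0,0,0,0,0,0,0,0,0,0,0,0,0,0,0,0,0,0,0,0,0,0,0,0,0,0,0,0,0,0,0,0,0,0,0,0,0,0,0,0,0,0,0,0,0,0],
  "hand": 0,
  "newtons": 25
}}

```text
t: 5.0
ee_pos: [0.6114, -0.0023, 0.098]
tcp_rot: [-0.0, 0.994, -0.109, 0.001]
force: [0.1, 0.4, 5.2]
width: 0.127
```

```bash
cat > arc.py <<'E'
from h import *
def arc(t0,t1,n=16):
    "rows for n//8 calls carrying the pin from t0 to t1"
    p=lambda t:np.array([-56*np.cos(t)+4*np.sin(t),0,56*np.sin(t)+4*np.cos(t)])
    for k in range(0,n,8):
        b=p(t0+(t1-t0)*k/n); rows=[]
        for i in range(k+1,k+9):
            rows+=list((R@(p(t0+(t1-t0)*i/n)-b)/200).round(3))+[0,0,0]
        print([float(x) for x in rows])
if __name__=="__main__":
    import sys; arc(float(sys.argv[1]),float(sys.argv[2]))
E
python3 arc.py 1.865 0
```

```text
[-0.03, 0.007, 0.01, 0.0, 0.0, 0.0, -0.062, 0.014, 0.016, 0.0, 0.0, 0.0, -0.094, 0.021, 0.019, 0.0, 0.0, 0.0, -0.126, 0.028, 0.017, 0.0, 0.0, 0.0, -0.157, 0.035, 0.012, 0.0, 0.0, 0.0, -0.188, 0.042, 0.003, 0.0, 0.0, 0.0, -0.217, 0.048, -0.009, 0.0, 0.0, 0.0, -0.245, 0.054, -0.025, 0.0, 0.0, 0.0]
[-0.026, 0.006, -0.019, 0.0, 0.0, 0.0, -0.049, 0.011, -0.041, 0.0, 0.0, 0.0, -0.07, 0.016, -0.066, 0.0, 0.0, 0.0, -0.088, 0.02, -0.093, 0.0, 0.0, 0.0, -0.103, 0.023, -0.122, 0.0, 0.0, 0.0, -0.114, 0.025, -0.153, 0.0, 0.0, 0.0, -0.122, 0.027, -0.184, 0.0, 0.0, 0.0, -0.126, 0.028, -0.217, 0.0, 0.0, 0.0]
```

Request:
{"op": "arm_command", "data": {
  "plan": [-0.03,0.007,0.01,0.0,0.0,0.0,-0.062,0.014,0.016,0.0,0.0,0.0,-0.094,0.021,0.019,0.0,0.0,0.0,-0.126,0.028,0.017,0.0,0.0,0.0,-0.157,0.035,0.012,0.0,0.0,0.0,-0.188,0.042,0.003,0.0,0.0,0.0,-0.217,0.048,-0.009,0.0,0.0,0.0,-0.245,0.054,-0.025,0.0,0.0,0.0]
}}

```text
t: 5.8
ee_pos: [0.5623, 0.0084, 0.0928]
tcp_rot: [0.0, 0.994, -0.109, 0.001]
force: [5.6, -0.4, 2.0]
width: 0.129
```

Request:
{"op": "arm_command", "data": {
  "plan": [-0.026,0.006,-0.019,0.0,0.0,0.0,-0.049,0.011,-0.041,0.0,0.0,0.0,-0.07,0.016,-0.066,0.0,0.0,0.0,-0.088,0.02,-0.093,0.0,0.0,0.0,-0.103,0.023,-0.122,0.0,0.0,0.0,-0.114,0.025,-0.153,0.0,0.0,0.0,-0.122,0.027,-0.184,0.0,0.0,0.0,-0.126,0.028,-0.217,0.0,0.0,0.0]
}}

```text
t: 6.6
ee_pos: [0.5356, 0.0143, 0.0481]
tcp_rot: [-0.0, 0.994, -0.108, -0.002]
force: [-2.8, 0.3, 4.2]
width: 0.129
```

Request:
{"op": "arm_command", "data": {
  "plan": [0,0,-0.003,0,0,0,0,0,-0.006,0,0,0,0,0,-0.009,0,0,0,0,0,-0.012,0,0,0,0,0,-0.015,0,0,0,0,0,-0.015,0,0,0,0,0,-0.015,0,0,0,0,0,-0.015,0,0,0]
}}

```text
t: 7.4
ee_pos: [0.5354, 0.0144, 0.0455]
tcp_rot: [-0.0, 0.994, -0.108, -0.002]
force: [-6.8, 1.7, 3.7]
width: 0.125
```

```bash
cat > look.py <<'E'
import sys
from h import *
s=bot.sense(); print(s["t"],J(s["ee_pos"]).round(1),s["force"].round(1))
o=[]
for c in("top","side"):
    im,d=bot.get_image(c); np.savez("/tmp/%s_%s.npz"%(c,sys.argv[1]),im=im,d=d)
    p=pix(c,W([float(a) for a in sys.argv[2:5]]))[0].astype(int); h=int(sys.argv[5])
    o.append(cv2.resize(im[max(0,p[1]-h):p[1]+h,max(0,p[0]-h):p[0]+h],(400,400),interpolation=cv2.INTER_CUBIC)); print(c,p)
save(sys.argv[1]+".png",np.hstack(o))
E
python3 look.py d 0 50 40 50
```

```text
7.4 [[-27.5  88.   45.5]] [-6.8  1.7  3.7]
top [341 234]
side [341 252]
```

View pics/d.png

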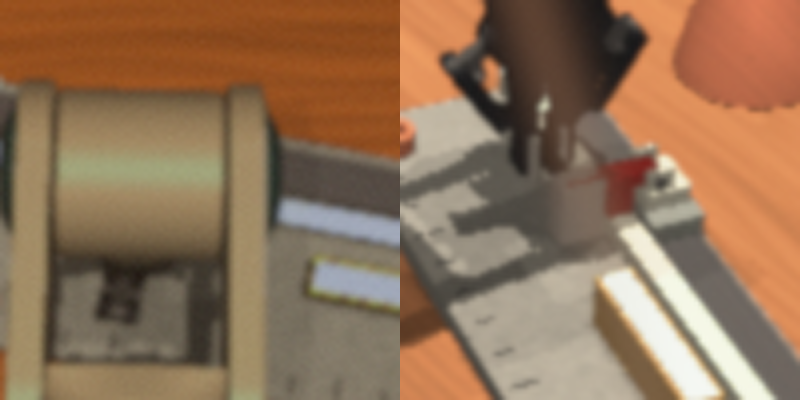

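Run:
```python
from h import *
q=np.load("/tmp/side_d.npz");im,d=q["im"],q["d"];v,u=np.nonzero(d>0);P=J(world("side",np.c_[u,v],d[v,u]));C=im[v,u]
m=(P[:,1]>30)&(P[:,1]<62)&(P[:,0]>-50)&(P[:,0]<30)&(P[:,2]>20)&(P[:,2]<100)
Q=P[m]
for a in range(-50,30,8):
    k=Q[(Q[:,0]>=a)&(Q[:,0]<a+8)]
    if len(k): print(a,len(k),"y5-95",np.percentile(k[:,1],[5,50,95]).round(1),"z",np.percentile(k[:,2],[2,50,98]).round(1))
```

```text
-50 3 y5-95 [32.2 43.9 48.2] z [20.4 21.  22.9]
-42 6 y5-95 [36.1 40.  50.6] z [20.1 26.1 39.3]
-34 91 y5-95 [38.3 45.3 57.5] z [24.7 49.5 70.1]
-26 61 y5-95 [37.4 40.4 56.7] z [21.8 56.9 70.9]
-18 57 y5-95 [36.5 41.5 55.3] z [20.8 48.1 68.7]
-10 48 y5-95 [34.9 41.8 57.6] z [20.6 54.6 67.7]
-2 69 y5-95 [32.5 41.7 50.4] z [21.  41.5 68. ]
6 46 y5-95 [33.6 41.6 52.1] z [33.1 53.3 66. ]
14 64 y5-95 [32.  40.8 53.9] z [31.4 48.9 65.5]
22 59 y5-95 [31.5 38.9 60.8] z [38.6 62.  68.1]
```

Request:
{"op": "arm_command", "data": {
  "plan": [0,0,0,0,0,0,0,0,0,0,0,0,0,0,0,0,0,0,0,0,0,0,0,0,0,0,0.1,0,0,0,0,0,0.2,0,0,0,0,0,0.22,0,0,0,0,0,0.22,0,0,0],
  "hand": 0.3
}}

```text
t: 8.3
ee_pos: [0.5373, 0.014, 0.0906]
tcp_rot: [-0.0, 0.994, -0.109, 0.001]
force: [-0.1, -0.2, -1.4]
width: 0.298
```

Request:
{"op": "arm_command", "data": {
  "plan": [0,0,0,0,0,0,0,0,0,0,0,0,0,0,0,0,0,0,0,0,0,0,0,0,0,0,-0.02,0,0,0,0,0,-0.04,0,0,0,0,0,-0.06,0,0,0,0,0,-0.06,0,0,0],
  "hand": 0
}}

```text
t: 9.1
ee_pos: [0.5364, 0.0141, 0.0771]
tcp_rot: [0.0, 0.994, -0.109, -0.001]
force: [0.1, -0.3, -0.7]
width: -0.001
```

Request:
{"op": "arm_command", "data": {
  "plan": [0,0,-0.007,0,0,0,0,0,-0.014,0,0,0,0,0,-0.021,0,0,0,0,0,-0.028,0,0,0,0,0,-0.03,0,0,0,0,0,-0.035,0,0,0,0,0,-0.035,0,0,0,0,0,-0.035,0,0,0]
}}

```text
t: 9.9
ee_pos: [0.5369, 0.0141, 0.0711]
tcp_rot: [0.0, 0.994, -0.109, 0.0]
force: [0.7, 0.0, 0.3]
width: -0.0
```

Request:
{"op": "arm_command", "data": {
  "plan": [0,0,-0.005,0,0,0,0,0,-0.01,0,0,0,0,0,-0.015,0,0,0,0,0,-0.02,0,0,0,0,0,-0.025,0,0,0,0,0,-0.025,0,0,0,0,0,-0.025,0,0,0,0,0,-0.025,0,0,0]
}}

```text
t: 10.7
ee_pos: [0.537, 0.0142, 0.0676]
tcp_rot: [-0.0, 0.994, -0.108, 0.0]
force: [-5.0, 0.2, 10.6]
width: 0.002
```

Request:
{"op": "arm_command", "data": {
  "plan": [0,0,0.13,0,0,0,0,0,0.26,0,0,0,-0.053,-0.21,0.26,0,0,0,-0.107,-0.425,0.26,0,0,0,-0.16,-0.64,0.26,0,0,0,-0.205,-0.81,0.26,0,0,0,-0.214,-0.849,0.26,0,0,0,-0.214,-0.849,0.26,0,0,0],
  "hand": 0.55
}}

```text
t: 11.5
ee_pos: [0.4939, -0.1566, 0.118]
tcp_rot: [-0.0, 0.994, -0.11, 0.0]
force: [0.1, -0.2, 0.6]
width: 0.552
```

```bash
python3 look.py e -20 -20 40 60;  python3 - <<'E'
from h import *
q=np.load("/tmp/side_e.npz");d=q["d"];v,u=np.nonzero(d>0);P=J(world("side",np.c_[u,v],d[v,u]))
m=(P[:,1]<0)&(P[:,1]>-170)&(P[:,0]>-60)&(P[:,0]<12)&(P[:,2]>50)&(P[:,2]<57);Q=P[m]
print(len(Q),Q.min(0),Q.max(0),cv2.minAreaRect(Q[:,:2].astype(np.float32)))
m=(P[:,1]>30)&(P[:,1]<130)&(P[:,0]>-60)&(P[:,0]<14)&(P[:,2]>55);Q=P[m]; print(len(Q),np.percentile(Q,[1,50,99],axis=0).round(1))
E
```

```text
11.5 [[-31.  -87.9 118. ]] [ 0.1 -0.2  0.6]
top [366 247]
side [346 271]
379 [ -43.73791043 -149.63637359   50.06438898] [-18.06442934 -27.98707898  56.98862933] ((-30.700984954833984, -88.83882141113281), (121.70928192138672, 25.475841522216797), 89.69388580322266)
105 [[-33.   37.6  56. ]
 [-28.5  66.1  65.2]
 [-20.9 107.9  71.3]]
```

View pics/e.png

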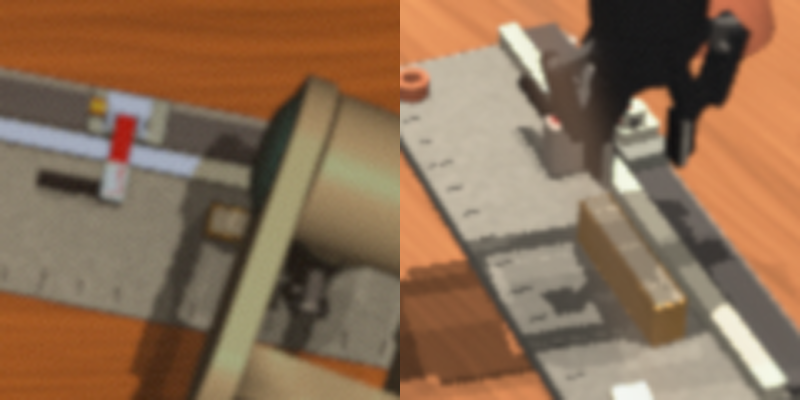

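Picture 5: the red leaf lies flat across the fence at about top px (342,230) with the pin at y≈88 beyond it, and the profile is directly under the open jaws. I'll descend and grip.

Request:
{"op": "arm_command", "data": {
  "plan": [0,0,-0.1,0,0,0,0,0,-0.2,0,0,0,0,0,-0.28,0,0,0,0,0,-0.34,0,0,0,0,0,-0.38,0,0,0,0,0,-0.4,0,0,0,0,0,-0.405,0,0,0,0,0,-0.405,0,0,0]
}}

```text
t: 12.4
ee_pos: [0.4945, -0.1558, 0.0377]
tcp_rot: [0.0, 0.994, -0.108, 0.0]
force: [-0.3, -0.3, -0.1]
width: 0.554
```

Request:
{"op": "arm_command", "data": {
  "plan": [0,0,0,0,0,0,0,0,0,0,0,0,0,0,0,0,0,0,0,0,0,0,0,0,0,0,0,0,0,0,0,0,0,0,0,0,0,0,0,0,0,0,0,0,0,0,0,0],
  "hand": 0,
  "newtons": 20
}}

```text
t: 13.2
ee_pos: [0.4944, -0.1559, 0.0378]
tcp_rot: [0.0, 0.994, -0.109, 0.001]
force: [-2.1, 0.6, 6.7]
width: 0.272
```

Request:
{"op": "arm_command", "data": {
  "plan": [0,0,0.005,0,0,0,0.01,-0.002,0.005,0,0,0,0.025,-0.006,0.005,0,0,0,0.04,-0.009,0.005,0,0,0,0.055,-0.012,0.005,0,0,0,0.068,-0.015,0.005,0,0,0,0.078,-0.017,0.005,0,0,0,0.078,-0.017,0.005,0,0,0]
}}

```text
t: 14.0
ee_pos: [0.51, -0.1592, 0.0379]
tcp_rot: [-0.0, 0.994, -0.109, 0.0]
force: [1.2, 0.8, -1.5]
width: 0.27
```

```bash
cat > s.py <<'E'
from h import *
s=bot.sense(); q=s["tcp_rot"]; print(s["t"],"jig",J(s["ee_pos"]).round(1),"F",(R.T@s["force"]).round(1),"M",(R.T@s["moment"]).round(2),"yaw",np.degrees(2*np.arctan2(q[2],q[1])).round(2))
E
python3 s.py
```

```text
14.0 jig [[-14.8 -86.9  37.9]] F [ 1.   1.1 -1.5] M [ 0.02 -0.2   0.01] yaw -12.46
```

Request:
{"op": "arm_command", "data": {
  "plan": [0.005,-0.001,-0.001,0,0,0,0.01,-0.002,-0.001,0,0,0,0.012,-0.003,-0.001,0,0,0,0.014,-0.003,-0.001,0,0,0,0.016,-0.004,-0.001,0,0,0,0.018,-0.004,-0.001,0,0,0,0.0195,-0.004,-0.001,0,0,0,0.0195,-0.004,-0.001,0,0,0]
}}

```text
t: 14.8
ee_pos: [0.5114, -0.1595, 0.0379]
tcp_rot: [-0.0, 0.994, -0.109, -0.003]
force: [-14.1, 2.4, 7.9]
width: 0.272
```

```bash
python3 s.py
```

```text
14.8 jig [[-13.3 -86.9  37.9]] F [-14.3  -0.7   7.9] M [0.   2.46 0.02] yaw -12.46
```

Request:
{"op": "arm_command", "data": {
  "plan": [-0.005,0.001,0,0,0,0,-0.009,0.002,0,0,0,0,0.003,0.055,0,0,0,0,0.015,0.11,0,0,0,0,0.027,0.164,0,0,0,0,0.039,0.217,0,0,0,0,0.047,0.252,0,0,0,0,0.05,0.267,0,0,0,0]
}}

```text
t: 15.6
ee_pos: [0.5229, -0.107, 0.0379]
tcp_rot: [0.001, 0.994, -0.108, -0.001]
force: [-6.6, -5.2, 1.4]
width: 0.276
```

```bash
python3 s.py
```

```text
15.6 jig [[-13.5 -33.2  37.9]] F [-5.3 -6.5  1.4] M [-0.93  0.94  0.06] yaw -12.45
```

Request:
{"op": "arm_command", "data": {
  "plan": [-0.001,0.005,0,0,0,0,0.0,0.011,0,0,0,0,0.002,0.018,0,0,0,0,0.003,0.024,0,0,0,0,0.005,0.03,0,0,0,0,0.006,0.035,0,0,0,0,0.006,0.035,0,0,0,0,0.006,0.035,0,0,0,0]
}}

```text
t: 16.4
ee_pos: [0.5244, -0.0999, 0.0378]
tcp_rot: [0.0, 0.994, -0.109, -0.0]
force: [-4.9, -2.9, 0.8]
width: 0.274
```

```bash
python3 s.py
```

```text
16.4 jig [[-13.5 -25.9  37.8]] F [-4.1 -3.8  0.8] M [-0.61  0.73 -0.  ] yaw -12.47
```

Request:
{"op": "arm_command", "data": {
  "plan": [0.0005,0.002,0,0,0,0,0.001,0.004,0,0,0,0,0.001,0.006,0,0,0,0,0.0015,0.007,0,0,0,0,0.002,0.008,0,0,0,0,0.002,0.01,0,0,0,0,0.002,0.01,0,0,0,0,0.002,0.01,0,0,0,0]
}}

```text
t: 17.2
ee_pos: [0.5248, -0.098, 0.0379]
tcp_rot: [0.0, 0.994, -0.109, -0.0]
force: [-4.7, -2.3, 1.4]
width: 0.277
```

Request:
{"op": "arm_command", "data": {
  "plan": [0.0005,0.002,0,0,0,0,0.001,0.004,0,0,0,0,0.001,0.006,0,0,0,0,0.0015,0.007,0,0,0,0,0.002,0.008,0,0,0,0,0.002,0.01,0,0,0,0,0.002,0.01,0,0,0,0,0.002,0.01,0,0,0,0]
}}

```text
t: 18.0
ee_pos: [0.5253, -0.0959, 0.0379]
tcp_rot: [0.0, 0.994, -0.109, -0.0]
force: [-4.9, -2.7, -0.1]
width: 0.271
```

Request:
{"op": "arm_command", "data": {
  "plan": [0.0005,0.002,0,0,0,0,0.001,0.004,0,0,0,0,0.001,0.006,0,0,0,0,0.0015,0.007,0,0,0,0,0.002,0.008,0,0,0,0,0.002,0.01,0,0,0,0,0.002,0.01,0,0,0,0,0.002,0.01,0,0,0,0]
}}

```text
t: 18.8
ee_pos: [0.5257, -0.0939, 0.0378]
tcp_rot: [0.0, 0.994, -0.109, -0.0]
force: [-4.4, -2.6, 0.3]
width: 0.271
```

Request:
{"op": "arm_command", "data": {
  "plan": [0.0005,0.002,0,0,0,0,0.001,0.004,0,0,0,0,0.001,0.006,0,0,0,0,0.0015,0.007,0,0,0,0,0.002,0.008,0,0,0,0,0.002,0.01,0,0,0,0,0.002,0.01,0,0,0,0,0.002,0.01,0,0,0,0]
}}

```text
t: 19.6
ee_pos: [0.5259, -0.0932, 0.0379]
tcp_rot: [0.002, 0.994, -0.109, -0.0]
force: [-6.1, -8.0, 0.0]
width: 0.271
```

Request:
{"op": "arm_command", "data": {
  "plan": [0,0,0,0,0,0,0,0,0,0,0,0,0,0,0,0,0,0,0,0,0,0,0,0,0,0,0,0,0,0,0,0,0,0,0,0,0,0,0,0,0,0,0,0,0,0,0,0]
}}

```text
t: 20.4
ee_pos: [0.5259, -0.0932, 0.0379]
tcp_rot: [0.001, 0.994, -0.109, -0.0]
force: [-5.9, -8.6, -0.4]
width: 0.276
```

```bash
python3 s.py; python3 look.py f -14 20 45 50
```

```text
20.4 jig [[-13.5 -19.   37.9]] F [-3.9 -9.7 -0.4] M [-1.55  0.63  0.07] yaw -12.51
20.4 [[-13.5 -19.   37.9]] [-5.9 -8.6 -0.4]
top [351 241]
side [341 259]
```

View pics/f.png

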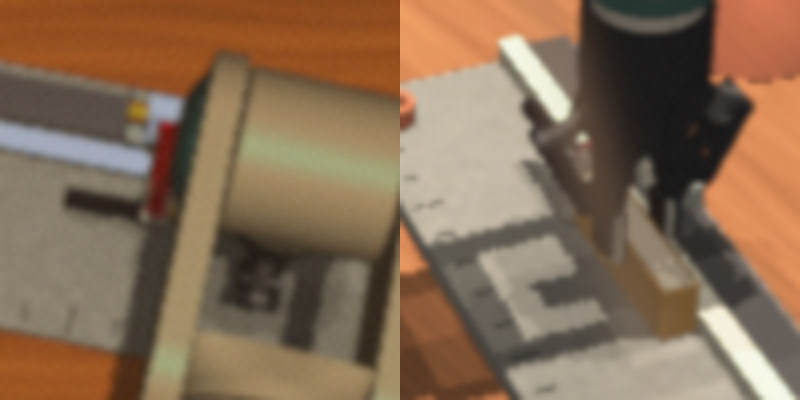

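Request:
{"op": "arm_command", "data": {
  "plan": [0,0,0,0,0,0,0,0,0,0,0,0,0,0,0,0,0,0,0,0,0,0,0,0,0,0,0,0,0,0,0,0,0.1,0,0,0,0,0,0.25,0,0,0,0,0,0.4,0,0,0],
  "hand": 0.5
}}

```text
t: 21.3
ee_pos: [0.5261, -0.0913, 0.1185]
tcp_rot: [-0.0, 0.994, -0.108, -0.0]
force: [1.3, -0.3, 1.1]
width: 0.496
```

```bash
python3 s.py
cat > prof.py <<'E'
from h import *
for cam in("side","top"):
    im,d=bot.get_image(cam);v,u=np.nonzero(d>0);P=J(world(cam,np.c_[u,v],d[v,u]))
    m=(P[:,1]<60)&(P[:,1]>-110)&(P[:,0]>-40)&(P[:,0]<6)&(P[:,2]>50)&(P[:,2]<57.5)&(P[:,1]<38);Q=P[m]
    if len(Q)>9: print(cam,len(Q),Q.min(0).round(1),Q.max(0).round(1),cv2.minAreaRect(Q[:,:2].astype(np.float32)),"edge ang",[np.round(np.polyfit(Q[:,1],Q[:,0],1),3).tolist()])
E
python3 prof.py
```

```text
21.3 jig [[-13.7 -17.2 118.5]] F [1.3 0.  1.1] M [-0.02 -0.02 -0.05] yaw -12.45
side 347 [-25.7 -82.1  50.3] [ 1.5 37.8 57.5] ((-12.149924278259277, -22.16097640991211), (27.13693618774414, 119.64241027832031), 0.6818673610687256) edge ang [[-0.002, -12.908]]
top 44 [-24.4 -78.   50.2] [-0.3 37.8 57.4] ((-21.04259490966797, -18.59079360961914), (118.13953399658203, 22.483854293823242), 80.59966278076172) edge ang [[0.066, -18.086]]
```

Request:
{"op": "arm_command", "data": {
  "plan": [0.014,0.13,0,0,0,0,0.028,0.27,0,0,0,0,0.042,0.41,0,0,0,0,0.055,0.51,0,0,0,0,0.055,0.536,0,0,0,0,0.055,0.536,0,0,0,0,0.055,0.536,-0.05,0,0,0,0.055,0.536,-0.1,0,0,0],
  "hand": 0.35
}}

```text
t: 22.2
ee_pos: [0.5373, 0.0147, 0.0971]
tcp_rot: [0.0, 0.994, -0.109, 0.0]
force: [0.7, 0.1, 0.4]
width: 0.351
```

```bash
python3 s.py; python3 arc.py 0 1.95
```

```text
22.2 jig [[-25.7  88.7  97.1]] F [0.6 0.3 0.4] M [ 0.04 -0.01 -0.01] yaw -12.53
[0.004, -0.001, 0.034, 0.0, 0.0, 0.0, 0.013, -0.003, 0.067, 0.0, 0.0, 0.0, 0.025, -0.006, 0.099, 0.0, 0.0, 0.0, 0.041, -0.009, 0.129, 0.0, 0.0, 0.0, 0.06, -0.013, 0.157, 0.0, 0.0, 0.0, 0.083, -0.018, 0.182, 0.0, 0.0, 0.0, 0.108, -0.024, 0.204, 0.0, 0.0, 0.0, 0.136, -0.03, 0.223, 0.0, 0.0, 0.0]
[0.03, -0.007, 0.015, 0.0, 0.0, 0.0, 0.061, -0.014, 0.027, 0.0, 0.0, 0.0, 0.094, -0.021, 0.034, 0.0, 0.0, 0.0, 0.127, -0.028, 0.038, 0.0, 0.0, 0.0, 0.16, -0.036, 0.037, 0.0, 0.0, 0.0, 0.194, -0.043, 0.032, 0.0, 0.0, 0.0, 0.226, -0.05, 0.023, 0.0, 0.0, 0.0, 0.257, -0.057, 0.01, 0.0, 0.0, 0.0]
```

Request:
{"op": "arm_command", "data": {
  "plan": [0,0,-0.06,0,0,0,0,0,-0.12,0,0,0,0,0,-0.17,0,0,0,0,0,-0.21,0,0,0,0,0,-0.23,0,0,0,0,0,-0.24,0,0,0,0,0,-0.24,0,0,0,0,0,-0.24,0,0,0]
}}

```text
t: 23.0
ee_pos: [0.5377, 0.0157, 0.0504]
tcp_rot: [-0.0, 0.994, -0.108, 0.001]
force: [-0.5, 0.4, 0.0]
width: 0.351
```

Request:
{"op": "arm_command", "data": {
  "plan": [0,0,0,0,0,0,0,0,0,0,0,0,0,0,0,0,0,0,0,0,0,0,0,0,0,0,0,0,0,0,0,0,0,0,0,0,0,0,0,0,0,0,0,0,0,0,0,0],
  "hand": 0,
  "newtons": 25
}}

```text
t: 23.8
ee_pos: [0.5357, 0.0162, 0.0503]
tcp_rot: [-0.0, 0.994, -0.108, -0.002]
force: [-11.1, 2.4, 8.2]
width: 0.127
```

Request:
{"op": "arm_command", "data": {
  "plan": [0.004,-0.001,0.034,0.0,0.0,0.0,0.013,-0.003,0.067,0.0,0.0,0.0,0.025,-0.006,0.099,0.0,0.0,0.0,0.041,-0.009,0.129,0.0,0.0,0.0,0.06,-0.013,0.157,0.0,0.0,0.0,0.083,-0.018,0.182,0.0,0.0,0.0,0.108,-0.024,0.204,0.0,0.0,0.0,0.136,-0.03,0.223,0.0,0.0,0.0]
}}

```text
t: 24.6
ee_pos: [0.5606, 0.0111, 0.0968]
tcp_rot: [-0.0, 0.994, -0.108, -0.006]
force: [-21.4, 1.0, 23.7]
width: 0.126
```

Request:
{"op": "arm_command", "data": {
  "plan": [0.03,-0.007,0.015,0.0,0.0,0.0,0.061,-0.014,0.027,0.0,0.0,0.0,0.094,-0.021,0.034,0.0,0.0,0.0,0.127,-0.028,0.038,0.0,0.0,0.0,0.16,-0.036,0.037,0.0,0.0,0.0,0.194,-0.043,0.032,0.0,0.0,0.0,0.226,-0.05,0.023,0.0,0.0,0.0,0.257,-0.057,0.01,0.0,0.0,0.0]
}}

```text
t: 25.4
ee_pos: [0.6154, -0.0012, 0.0974]
tcp_rot: [-0.0, 0.994, -0.108, -0.001]
force: [-31.5, 7.3, 27.3]
width: 0.128
```

```bash
python3 s.py
```

```text
25.4 jig [[54.  90.1 97.4]] F [-32.3   0.3  27.3] M [-0.06  5.79 -0.08] yaw -12.44
```

Request:
{"op": "arm_command", "data": {
  "plan": [-0.005,0.001,0.005,0,0,0,-0.01,0.002,0.01,0,0,0,-0.015,0.003,0.015,0,0,0,-0.018,0.004,0.018,0,0,0,-0.018,0.004,0.018,0,0,0,-0.018,0.004,0.018,0,0,0,-0.018,0.004,0.018,0,0,0,-0.018,0.004,0.018,0,0,0]
}}

```text
t: 26.2
ee_pos: [0.6121, -0.0008, 0.0994]
tcp_rot: [-0.0, 0.994, -0.108, -0.001]
force: [0.7, 3.7, -8.4]
width: 0.122
```

Request:
{"op": "arm_command", "data": {
  "plan": [0,0,0,0,0,0,0,0,0,0,0,0,0,0,0,0,0,0,0,0,0,0,0,0,0,0,0,0,0,0,0,0,0.1,0,0,0,0,0,0.25,0,0,0,0,0,0.4,0,0,0],
  "hand": 0.4
}}

```text
t: 27.0
ee_pos: [0.6121, -0.001, 0.1808]
tcp_rot: [0.0, 0.994, -0.109, -0.0]
force: [-0.5, -0.1, 0.7]
width: 0.399
```

Request:
{"op": "arm_command", "data": {
  "plan": [-0.1,0.2,0,0,0,0,-0.2,0.4,0,0,0,0,-0.3,0.6,0,0,0,0,-0.4,0.8,0,0,0,0,-0.5,0.95,0,0,0,0,-0.5,1,0,0,0,0,-0.5,1,0,0,0,0,-0.5,1,0,0,0,0]
}}

```text
t: 27.8
ee_pos: [0.513, 0.1983, 0.1801]
tcp_rot: [0.0, 0.994, -0.109, 0.0]
force: [-0.5, -0.1, -1.2]
width: 0.4
```

```bash
python3 look.py g 10 30 60 65; python3 prof.py
python3 - <<'E'
from h import *
for c in("side","top"):
    q=np.load("/tmp/%s_g.npz"%c);d=q["d"];im=q["im"];v,u=np.nonzero(d>0);P=J(world(c,np.c_[u,v],d[v,u]));C=im[v,u]
    m=(P[:,1]>65)&(P[:,1]<104)&(P[:,0]>20)&(P[:,0]<80)&(P[:,2]>90)&(P[:,2]<130)&(C.max(1)<75);Q=P[m]
    print(c,len(Q),np.percentile(Q,[5,50,95],axis=0).round(1).tolist())
E
```

```text
27.8 [[-89.2 262.7 180.1]] [-0.5 -0.1 -1.2]
top [349 231]
side [349 249]
side 358 [-26.4 -82.6  50.1] [ 0.8 37.2 57.4] ((-12.895877838134766, -22.786895751953125), (119.78887176513672, 26.535964965820312), 89.46528625488281) edge ang [[-0.004, -12.969]]
top 364 [-25.  -78.7  50. ] [-0.4 37.9 57.5] ((-12.446891784667969, -20.34146499633789), (24.193958282470703, 116.53785705566406), 0.5391340851783752) edge ang [[-0.006, -12.85]]
side 27 [[46.9, 70.7, 111.5], [49.1, 85.7, 114.8], [53.8, 99.6, 116.8]]
top 64 [[46.2, 66.7, 109.0], [49.6, 84.3, 114.5], [54.3, 102.3, 118.5]]
```

View pics/g.png

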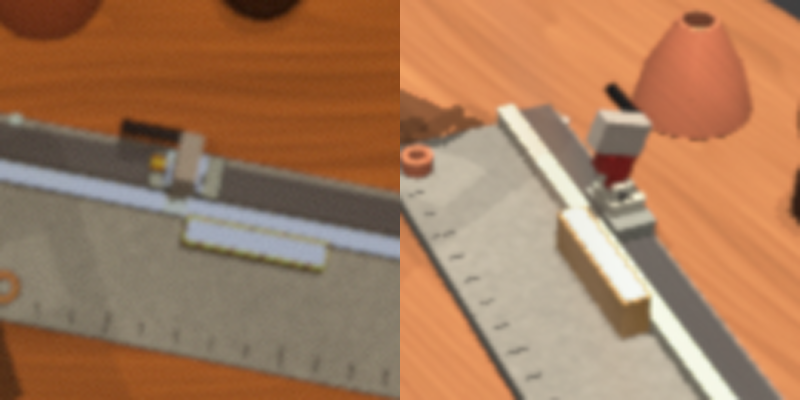

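The profile lies flush (within 0.3–0.5° in the fits) and its place is unchanged. The leaf is up, but backing off may have drawn it a few mm off its end stop, so I'll nudge the pin back with closed fingers.

Request:
{"op": "arm_command", "data": {
  "plan": [0.05,-0.2,0,0,0,0,0.1,-0.4,0,0,0,0,0.16,-0.6,0,0,0,0,0.21,-0.8,0,0,0,0,0.248,-0.941,0,0,0,0,0.248,-0.941,-0.1,0,0,0,0.248,-0.941,-0.25,0,0,0,0.248,-0.941,-0.4,0,0,0],
  "hand": 0
}}

```text
t: 28.8
ee_pos: [0.5624, 0.0096, 0.0995]
tcp_rot: [0.0, 0.994, -0.109, 0.001]
force: [0.4, 0.6, 0.2]
width: -0.0
```

Request:
{"op": "arm_command", "data": {
  "plan": [0,0,0,0,0,0,0.03,-0.007,0,0,0,0,0.06,-0.013,0,0,0,0,0.09,-0.02,0,0,0,0,0.11,-0.024,0,0,0,0,0.13,-0.029,0,0,0,0,0.13,-0.029,0,0,0,0,0.13,-0.029,0,0,0,0]
}}

```text
t: 29.6
ee_pos: [0.588, 0.0051, 0.1001]
tcp_rot: [-0.0, 0.994, -0.109, -0.0]
force: [-0.1, 0.4, 0.3]
width: 0.0
```

```bash
python3 s.py
```

```text
29.6 jig [[ 25.9  90.3 100.1]] F [-0.2  0.4  0.3] M [-0.02  0.02  0.02] yaw -12.46
```

Next I'll step +x by about 8 mm.

Request:
{"op": "arm_command", "data": {
  "plan": [0.007,-0.0015,0,0,0,0,0.014,-0.003,0,0,0,0,0.02,-0.0045,0,0,0,0,0.026,-0.006,0,0,0,0,0.032,-0.007,0,0,0,0,0.038,-0.008,0,0,0,0,0.04,-0.009,0,0,0,0,0.04,-0.009,0,0,0,0]
}}

```text
t: 30.4
ee_pos: [0.5958, 0.0033, 0.0998]
tcp_rot: [-0.0, 0.994, -0.109, -0.0]
force: [-1.7, 0.3, -0.9]
width: 0.0
```

```bash
python3 s.py
```

```text
30.4 jig [[33.8 90.3 99.8]] F [-1.7 -0.1 -0.9] M [ 0.01  0.36 -0.01] yaw -12.46
```

Request:
{"op": "arm_command", "data": {
  "plan": [0.005,-0.001,0,0,0,0,0.01,-0.002,0,0,0,0,0.015,-0.003,0,0,0,0,0.02,-0.004,0,0,0,0,0.025,-0.0055,0,0,0,0,0.03,-0.0065,0,0,0,0,0.03,-0.0065,0,0,0,0,0.03,-0.0065,0,0,0,0]
}}

```text
t: 31.2
ee_pos: [0.5973, 0.0031, 0.0992]
tcp_rot: [-0.0, 0.994, -0.108, -0.007]
force: [-27.5, 4.5, 9.9]
width: -0.0
```

```bash
python3 s.py
```

```text
31.2 jig [[35.3 90.4 99.2]] F [-27.8  -1.5   9.9] M [-0.34  4.51 -0.02] yaw -12.42
```

It's now against the end stop (27 N reaction). I'll retract straight back, then up and away.

Request:
{"op": "arm_command", "data": {
  "plan": [-0.03,0.0065,0,0,0,0,-0.1,0.02,0,0,0,0,-0.18,0.04,0,0,0,0,-0.2,0.1,0.15,0,0,0,-0.25,0.25,0.3,0,0,0,-0.35,0.45,0.4,0,0,0,-0.42,0.65,0.4,0,0,0,-0.5,0.85,0.4,0,0,0]
}}

```text
t: 32.0
ee_pos: [0.5022, 0.1735, 0.1818]
tcp_rot: [-0.001, 0.994, -0.109, 0.002]
force: [0.5, 0.8, -0.9]
width: -0.001
```

```bash
python3 look.py i 10 30 60 65; python3 prof.py
python3 - <<'E'
from h import *
for c in("side","top"):
    q=np.load("/tmp/%s_i.npz"%c);d=q["d"];im=q["im"];v,u=np.nonzero(d>0);P=J(world(c,np.c_[u,v],d[v,u]));C=im[v,u]
    m=(P[:,1]>65)&(P[:,1]<104)&(P[:,0]>20)&(P[:,0]<80)&(P[:,2]>90)&(P[:,2]<130)&(C.max(1)<75);Q=P[m]
    print(c,len(Q),np.percentile(Q,[5,50,95],axis=0).round(1).tolist())
E
```

```text
32.0 [[-94.3 236.1 181.8]] [ 0.5  0.8 -0.9]
top [349 231]
side [349 249]
side 347 [-25.4 -84.7  50. ] [ 1.7 37.8 57.5] ((-12.304943084716797, -23.339160919189453), (122.67547607421875, 26.938568115234375), 89.31583404541016) edge ang [[0.003, -12.753]]
top 379 [-24.9 -79.2  50. ] [-0.2 37.5 57.5] ((-12.53093433380127, -20.861492156982422), (24.52280044555664, 116.70977020263672), 0.1257876604795456) edge ang [[0.003, -12.574]]
side 27 [[48.8, 67.9, 110.6], [51.8, 88.2, 113.6], [55.1, 101.3, 117.1]]
top 63 [[48.2, 66.7, 108.8], [51.5, 84.3, 113.6], [55.8, 102.5, 117.0]]
```

View pics/i.png

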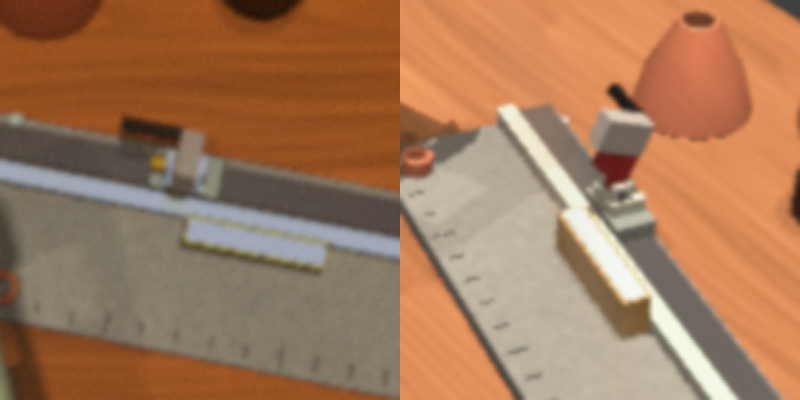

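The leaf is back on its end stop, and the profile is flush and hasn't moved. I'll hand in.

```bash
python3 -c "
from bench import bot
print(bot.job_done())"
```

```text
the job is handed in; nothing more can be done
None
```

The job is done and handed in at about 32 s of the 70 s allowed; no verdict is reported.

- **Stop down:** I flipped it by its pin. Closed fingers then met the pin at about 68 mm, where the fully-down pin should be, with a 10.6 N reaction.
- **Gauging:** I gripped the profile, seated it on the fence (about 14 N for a moment), then slid it along in 2 mm steps. The force along the fence was about 3–4 N while sliding and rose to 8–10 N at the stop, so it bore on the stop with roughly 6 N. I held it there for about 0.8 s, then let go.
- **Stop up:** I carried the leaf back up. Relaxing the arm before letting go had drawn it slightly off its end stop, so I pushed it back until it reacted with 27 N, then backed well clear.

**Last checks:**
- **Profile:** the line fits put it within about 0.2° of the fence. The rectangle fit from the side camera gave about 0.7°, which is within its noise. Its position matched the one just after release to about 1 mm in the side camera, which is all the depth images resolve.
- **Leaf and arm:** the final picture shows the leaf up and back, with the arm clear of everything.
- **Bystanders:** I did not measure them again. Those visible in the final picture looked in place, and the arm felt no unexpected contact.

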